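# Fit the fire pump's keyed drive shaft and hold it against the seal spring

### The job

Lift the drive shaft with the three-jawed coupling out of the wooden block and lower it into the open seal housing on top of the pump, turning it until its key slips into the keyway of the hub. Then push on against the seal spring until the coupling sits fully down on the housing rim, and finish still gripping it and pressing it home, because your mate fits the retaining clip while you hold it. Do not force it, and leave the belt-pulley shaft, the spanner, the tin and the bolt tray where they are.

Things in the scene. Friction and masses are not known exactly. Their poses are not given: they have to be found in the camera images.
- drive_shaft: Pump drive shaft, 0.36 to 0.5 kg, upright in one of the block's two holes. Origin: centre of its lower tip; z up its axis; x towards its key. Diameter 23.5 mm from z = 5 to 46 mm, below that a cone to a 16 mm tip face. On top an aluminium coupling half: cylinder of 52 mm diameter, z = 46 to 90 mm, its flat underside being the shoulder, with three jaws up to z = 104 mm at 60, 180, 300 degrees from the key.
- coupling_grip (a point): On the drive shaft's axis, 74 mm above its tip, in the upper half of the smooth coupling cylinder (52 mm diameter, 44 mm tall): grip it here from above, at any yaw. Fingers must not reach more than 26 mm below this point (shoulder). Axes as the shaft's. Black grub screw on the side and dark key end on top both mark the key's side.
- key_foot (a point): Lower end of the key, at its outer edge: 14 mm above the shaft's tip, 15.5 mm from its axis. The key is 8 mm wide and runs from here up to 40 mm above the tip. It is hidden in the block at the start. Axes as the shaft's.
- pump: Fixed pump end standing on its round suction flange, volute 152 mm wide, 84 mm high, hexagon bolts on top. Origin: on the shaft axis at table height; z up; x towards the keyway, parallel to the discharge pipe, whose bolted flange ends 118 mm from the origin in x, at y = -46 mm, top at 91 mm. In the middle on top the aluminium seal housing, 60 mm wide, open upwards. Nothing of it turns.
- housing_mouth (a point): Centre of the seal housing's flat rim, on the pump axis, 112 mm above the table; bore 44 mm, outside 60 mm. Axes as the pump's. Home: the coupling's underside lies on this rim all round, the shaft's tip then being 66 mm above the table.
- hub_face (a point): Centre of the steel hub's top face inside the housing, 104 mm above the table. Bore 25.2 mm, 42 mm deep, one keyway 10.4 mm wide reaching 17 mm from the axis, towards the pump's x. Key misaligned: it rests on this face with the shaft's tip 90 mm above the table (nose 14 mm in the bore); on the keyway it drops freely (5 degrees of play each way; further off it binds).
- seal_ring (a joint): Spring-loaded steel ring of the shaft seal in the housing, 36 mm inside, 42 mm outside. Free, its top stands 8 mm above the rim. Value in m: how far it is pressed down; 0 free, 0.008 flush with the rim (coupling home). The spring needs about 8 N to start and 15 N at 0.008, more than the shaft's weight: if let go, it lifts the shaft.
- shaft_block: Fixed wooden block 100 x 230 x 60 mm. Origin: centre of its underside; long side along y. Two round holes 36 mm wide, 54 mm deep, at y = -62 and +62 mm, hold the two shafts; their shoulders rest on its top at 60 mm, so the drive shaft's tip starts 14 mm above the table.
- belt_shaft: Bystander: the other shaft in the block, 0.5 kg, thinner, without key, carrying a dark V-belt pulley of 68 mm diameter. Its top is 104 mm above the table. Origin: centre of its lower tip.
- spanner: Bystander: steel spanner 200 mm long lying on the table. Origin: mid-length, underside.
- grease_tin: Bystander: round metal tin, 72 mm diameter, 62 mm high. Origin: centre of its underside.
- bolt_tray: Bystander: grey open tray 130 x 100 x 35 mm with bolts. Origin: centre of its underside.
Things that resemble listed ones, but are neither listed nor needed, are in the scene too. Leave any blue or purple look-alike of the drive_shaft alone.

How it is judged:
By the outcome, as a careful person would: the job done as asked, in the order asked, and still so for the second after the job is handed in, while the arm keeps its last pose, push and grip.
It also fails if it takes over 45 s, if anything falls off the work surface, if the arm or the gripper's body presses on something with over 40 N, if the wrist force passes 120 N, or if a joint passes its speed limit or range.

### The arm

A 7-joint arm with a two-finger parallel gripper is mounted at the origin on the work surface. World frame = base frame: x ahead of the robot, y to its left, z up, the work surface at z = 0. Lengths are in m, angles in degrees, forces in N, time in s.
With the tool pointing down it reaches from about 0.35 to 0.9 m from the base axis. Payload 19.9 kg.
Tool frame: the origin (TCP) lies midway between the tips of the shut fingers; the grasp point (between the pads) lies 19 mm behind it (grip_depth is the distance from the TCP to the grasp point, in m); z points along the fingers, y is the direction in which the jaws open and shut (so a half turn about z gives the same grasp; the last joint's range is limited). The gripper opens to 94 mm and grips with 3 to 60 N. Pads are 16 mm wide; open, the fingers measure 119 mm over their backs; the gripper's body (75 mm by 177 mm) begins 78 mm behind the grasp point.
Start: joints at [73.367, 23.915, -0.59, 92.452, 0.269, 63.638, -3.037], TCP at [0.154, -0.606, 0.205] pointing down, gripper open.
Joint ranges: [-161.28, 161.28], [-22.2, 115.67], [-73.04, 71.86], [3.21, 147.25], [-68.34, 248.33], [10.77, 114.83], [-161.83, 161.83]. Speed limits (degrees/s): [108.29, 108.29, 136.94, 136.94, 172.46, 172.46, 172.46].

### API

Orientations are given as [roll, pitch, yaw] about the fixed x, y, z axes, in that order (R = Rz(yaw) Ry(pitch) Rx(roll)).
In Python, from cell import observe, read_camera, calibration, finish_job, find_in, grip_depth gives the robot as it stands.
- The arm moves only by the tool apply_moves, never from a script. Its argument "motion" is a list of rows, each a list of 5 numbers: the shift along the tool's x, y, z in units of 60 mm (1.0 is 60 mm), then the turn about the tool's z in units of 10 degrees (1.0 is 10 degrees), then the gripper command: -1 is shut, 1 is fully open, values between are in proportion. A call has 1 to 5 rows; each row is the pose to reach, as a shift and turn from the pose measured when the call began, along the tool's axes at that moment; what a row does not reach only later rows make up. A row lasts 1/8 s, in which the tool goes at most 62.5 mm and 10.7 degrees, less where a joint would pass 70% of its speed; a pose out of reach is approached as far as the arm can. A call with a gripper value outside its range is refused whole. The fingers move at their own pace and stop on an object; the grip force is fixed at half the most. Time passes only in rows, so rows that repeat a pose let the fingers close. It gives the time, the measured TCP pose, the force and the opening at its end, in the units of the state.
- observe(): the state, without advancing time (a new reading comes with each control period).
- read_camera(name): name is "scene" or "top" or "wrist"; returns (picture, depth): 480x640x3 uint8, red, green, blue; 480x640 float32, m along the optical axis (not along the pixel's ray), 0 where there is no reading.
- calibration(name): a dict with "camera_matrix" (3x3 intrinsics, pixels), "k1" (the pictures are not rectified: a ray, as slopes to the right and down, at radius r is drawn at 1 + k1 r^2 times it, then the intrinsics apply), "R" (3x3) and "t" (3): a world point X has camera coordinates R X + t. Camera axes: x right, y down, z forward; pixel columns grow to the right and rows downward; lengths in m; the calibration is good to about 2 mm. A picture is of the moment at which its call begins: read the wrist's pose just before it. calibration takes no time and is no camera call; for the wrist camera it gives the pose at the moment of the call.
- finish_job(): hands the job in, once; it reports no verdict.
Trained networks look in the newest picture that a camera, given by its name, has taken for a name from the list of things; names that differ only in an ending like _2 or _b are one class to them, and where a whole thing is asked for, a point or a joint stands for the part that bears it (a point fixed in the world has none). Each returns a list of dicts, best first, with "conf" (0 to 1); they miss things now and then, are a little off and sometimes report something else, mostly with a low value. They report only what shows in the picture. A call takes as long as a camera call. They do not tell look-alikes from the thing itself.
- find_in(camera, label): "point" ([row, column] in pixels, amid what is visible of it).
The state is a dict: "time": time; "joints": joint angles; "qvel": joint speeds; "joint_torque": joint torques, N m; "position": TCP position; "ee_rot": TCP orientation; "contact_force": force on the tool from outside, world axes, zero at the start; "ft_torque": the same for the moment, N m; "gripper_width": finger opening in m.
Only numpy, scipy, OpenCV 4.12 (cv2) and the standard library are available. Lean on these libraries where they do the work, as an engineer would, in place of code of your own. Each camera call takes 0.05 s, during which the arm holds its last target.

## Working session

There is one attempt and no reset: what is moved stays moved. The work goes in short steps, Python scripts to look and compute and a tool call to move; the robot and the scene stay as the last step left them, time stands still between calls to the robot, and variables do not carry over. Pictures are saved under pics/ and viewed, and the job is handed in when it is done.

Besides the shell and the picture viewer there is one more tool, called after "Request:" in YAML: its name, and indented under it one key for each argument. apply_moves: Moves the arm, as the interface text tells. Its arguments: {"type":"object","properties":{"motion":{"type":"array"}},"required":["motion"]}

```bash
ls; mkdir -p pics
python3 - <<'E'
from cell import *
import cv2
print(observe(), grip_depth)
for n in ("scene","top","wrist"):
    p,d=read_camera(n); cv2.imwrite(f"pics/{n}0.png",p[:,:,::-1])
    import numpy as np
    np.save(f"pics/{n}0.npy",d); 
    c=calibration(n); print(n,c)
    for l in ("drive_shaft","pump","belt_shaft","housing_mouth","shaft_block","coupling_grip","hub_face"):
        print(l,[(np.round(x["point"],1).tolist(),round(x["conf"],2)) for x in find_in(n,l)]) if n!="wrist" else 0
E
```

```text
pics
{'time': 0.0, 'joints': array([73.36899244, 23.94794452, -0.59203973, 92.48260607,  0.27033449,
       63.63767397, -3.03828806]), 'qvel': array([-0.01262542, -0.0350082 ,  0.08344232,  0.04408957, -0.09648817,
       -0.01544654, -0.03217232]), 'joint_torque': array([-2.43352515e-04, -8.51253891e+01,  6.38610385e-01, -4.25993443e+01,
       -4.87244991e-02,  1.86465477e-02,  9.51395600e-05]), 'position': array([ 0.15379491, -0.60542133,  0.20484759]), 'ee_rot': array([-1.79933348e+02,  5.31141453e-03,  1.42541227e+01]), 'contact_force': array([ 0.63130597,  0.44464407, -0.02780761]), 'ft_torque': array([ 5.94323069e-02, -1.83013858e-05,  1.24322045e-02]), 'gripper_width': 0.09402609307499948} 0.0188
scene {'camera_matrix': array([[506.64364919,   0.        , 315.06266433],
       [  0.        , 506.64364919, 238.20309345],
       [  0.        ,   0.        ,   1.        ]]), 'k1': -0.018807420149379857, 'R': array([[-0.44988008,  0.89298372, -0.01371079],
       [ 0.60537889,  0.29362763, -0.73979674],
       [-0.65660058, -0.34112004, -0.67269071]]), 't': array([ 0.29338473, -
[... 1019 characters left out ...]
([248.0, 372.4], 0.98)]
shaft_block [([283.5, 196.4], 0.78), ([245.4, 374.2], 0.35)]
coupling_grip [([274.3, 220.0], 0.94), ([354.7, 188.7], 0.89), ([345.6, 236.4], 0.72), ([252.8, 281.2], 0.68)]
hub_face [([245.9, 377.7], 0.65), ([282.9, 159.9], 0.39)]
wrist {'camera_matrix': array([[402.0376073 ,   0.        , 321.68371671],
       [  0.        , 402.0376073 , 235.37712016],
       [  0.        ,   0.        ,   1.        ]]), 'k1': -0.08107336483305874, 'R': array([[ 2.46290863e-01, -9.69195957e-01, -8.23831568e-05],
       [-9.30182873e-01, -2.36400779e-01,  2.80846033e-01],
       [-2.72214315e-01, -6.90931805e-02, -9.59752832e-01]]), 't': array([-0.62537704, -0.02892311,  0.39248745])}
```

View pics/scene0.png

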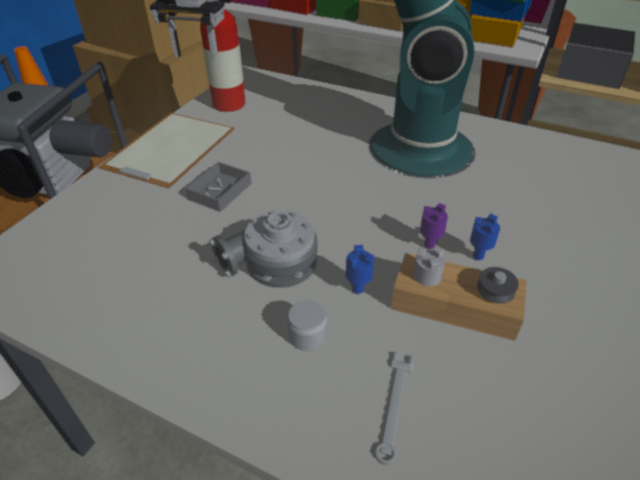

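View pics/top0.png

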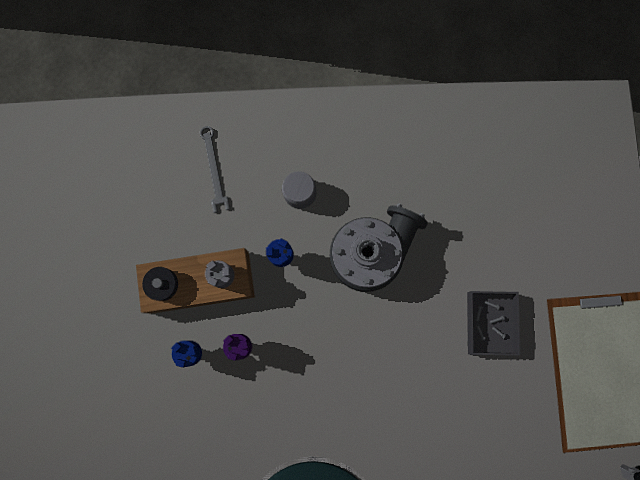

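View pics/wrist0.png

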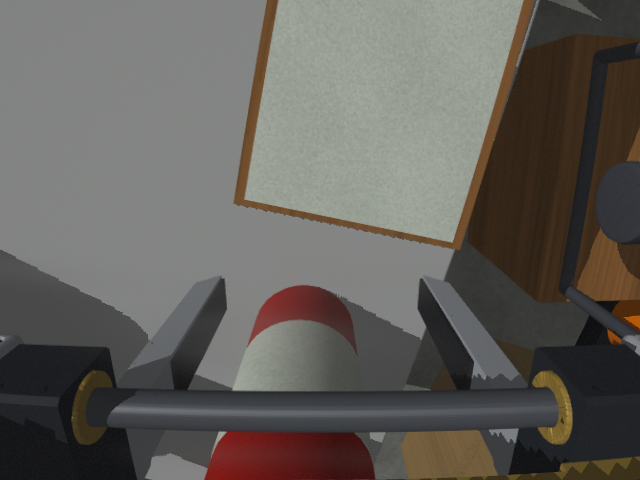

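Choice: the bare-aluminium coupling in the wooden block (top (row 273, col 219), scene (265,430)). Could be mistaken for it: blue at top (252,280) and (353,186), purple at (346,237), belt pulley at (283,160). Now I'll take close crops and measure.

```bash
cat > h.py <<'E'
import numpy as np, cv2
from cell import *
def ray(c,rc):
    rc=np.asarray(rc,float).reshape(-1,2)
    uv=rc[:,::-1].reshape(-1,1,2).copy()
    n=cv2.undistortPoints(uv,c["camera_matrix"],np.array([c["k1"],0,0,0.]),).reshape(-1,2)
    d=np.c_[n,np.ones(len(n))]@c["R"]
    o=-c["R"].T@c["t"]
    return o,d
def at_z(c,rc,z):
    o,d=ray(c,rc); return o+d*((z-o[2])/d[:,2])[:,None]
def cloud(c,dep):
    r,co=np.mgrid[0:480,0:640]; o,d=ray(c,np.c_[r.ravel(),co.ravel()])
    return (o+d*dep.ravel()[:,None]).reshape(480,640,3)
def proj(c,X):
    X=np.asarray(X,float).reshape(-1,3)
    p,_=cv2.projectPoints(X,cv2.Rodrigues(c["R"])[0],c["t"],c["camera_matrix"],np.array([c["k1"],0,0,0.]))
    return p.reshape(-1,2)[:,::-1]
def tri(cs,pts):
    A=np.zeros((3,3));b=np.zeros(3);os=[]
    for c,p in zip(cs,pts):
        o,d=ray(c,p);d=d[0]/np.linalg.norm(d[0]);M=np.eye(3)-np.outer(d,d);A+=M;b+=M@o;os.append((o,d))
    X=np.linalg.solve(A,b); return X,[np.linalg.norm((np.eye(3)-np.outer(d,d))@(X-o)) for o,d in os]
def crop(p,r,c,h,w,k,f):
    cv2.imwrite(f,cv2.resize(p[r-h:r+h,c-w:c+w],None,fx=k,fy=k,interpolation=cv2.INTER_CUBIC))
E
python3 - <<'E'
from h import *
ct=calibration("top");cs=calibration("scene")
T=cv2.imread("pics/top0.png");S=cv2.imread("pics/scene0.png");dt=np.load("pics/top0.npy");ds=np.load("pics/scene0.npy")
crop(T,275,215,40,50,8,"pics/ct1.png");crop(T,250,375,50,60,6,"pics/ct2.png")
crop(S,265,430,40,50,8,"pics/cs1.png");crop(S,245,270,50,60,6,"pics/cs2.png")
Pt=cloud(ct,dt);Ps=cloud(cs,ds)
for n,P,a in(("t",Pt,(273,219)),("s",Ps,(268,428))):
    w=P[a[0]-45:a[0]+45,a[1]-60:a[1]+60].reshape(-1,3)
    print(n,"hist",np.histogram(w[:,2],np.arange(-.01,.13,.01)))
print(tri([ct,cs],[(273.9,219.5),(265.2,431.5)]))
print(tri([ct,cs],[(248,372.4),(249.5,271.5)]))
def rim(P,zl,zh,ctr,r):
    w=P.reshape(-1,3);m=(w[:,2]>zl)&(w[:,2]<zh)&(np.hypot(*(w[:,:2]-ctr).T)<r);w=w[m]
    return len(w),w.mean(0),np.median(w[:,2]),cv2.minEnclosingCircle(w[:,:2].astype(np.float32))
g=at_z(ct,(273.9,219.5),.1)[0];h=at_z(ct,(248,372.4),.112)[0]
print(g,h)
for P in(Pt,Ps):
  print(rim(P,.09,.13,g[:2],.05));print(rim(P,.10,.13,h[:2],.05))
E
```

```text
t hist (array([2588, 3237,   64,   68,   73,   70, 1505, 1768,   98,  168,  507,
        428,  156,   28]), array([-0.01,  0.  ,  0.01,  0.02,  0.03,  0.04,  0.05,  0.06,  0.07,
        0.08,  0.09,  0.1 ,  0.11,  0.12,  0.13]))
s hist (array([1902, 2848,  201,  254,  244,  328, 1696, 1590,  370,  314,  383,
        386,  220,    6]), array([-0.01,  0.  ,  0.01,  0.02,  0.03,  0.04,  0.05,  0.06,  0.07,
        0.08,  0.09,  0.1 ,  0.11,  0.12,  0.13]))
(array([0.51887951, 0.17264262, 0.08883148]), [np.float64(0.0019272410865901366), np.float64(0.0019272410865902557)])
(array([ 0.56957302, -0.14025354,  0.04213463]), [np.float64(0.0006594524304195463), np.float64(0.0006594524304194139)])
[0.51827444 0.16854028 0.1       ] [ 0.55942024 -0.13558617  0.112     ]
(561, array([0.51902631, 0.17035873, 0.10856123]), np.float64(0.10616217549845963), ((0.519926130771637, 0.17095568776130676), 0.026483720168471336))
(600, array([ 0.55587373, -0.12533683,  0.11197915]), np.float64(0.11196119585972963), ((0.5564305186271667, -0.12520731985569), 0.0302467979490757))
(673, array([0.52819516, 0.17112374, 0.10696295]), np.float64(0.10535662923166522), ((0.5219340920448303, 0.17010515928268433), 0.027512865141034126))
(585, array([ 0.56139297, -0.12379436,  0.11092661]), np.float64(0.11139047724614681), ((0.558012843132019, -0.12493576854467392), 0.031115572899580002))
```

View pics/ct1.png

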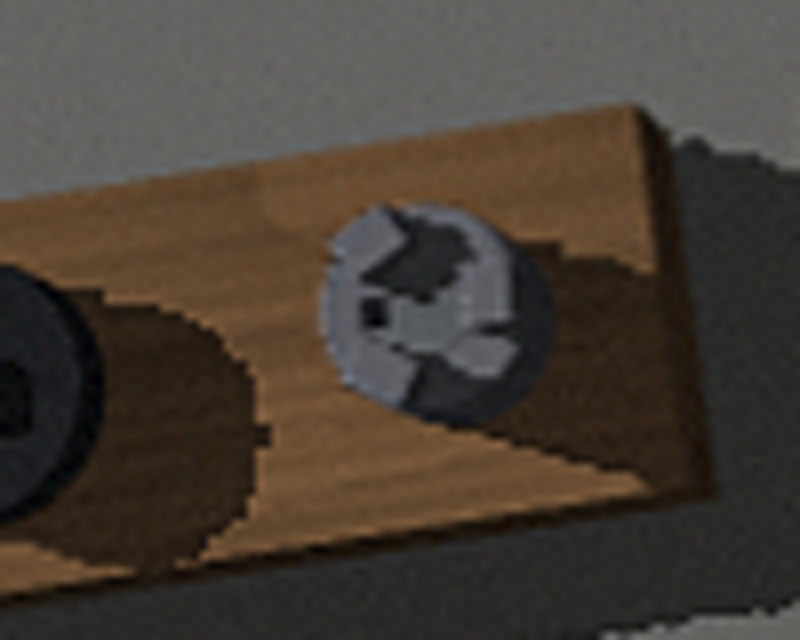

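View pics/ct2.png

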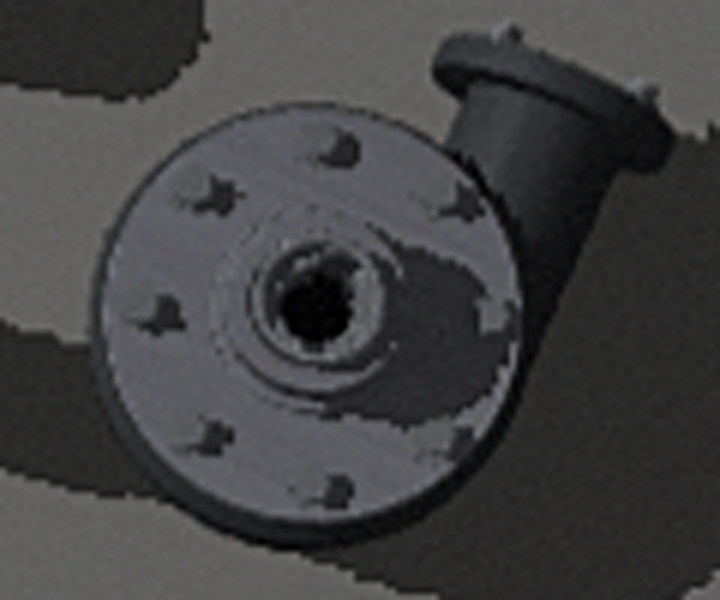

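View pics/cs1.png

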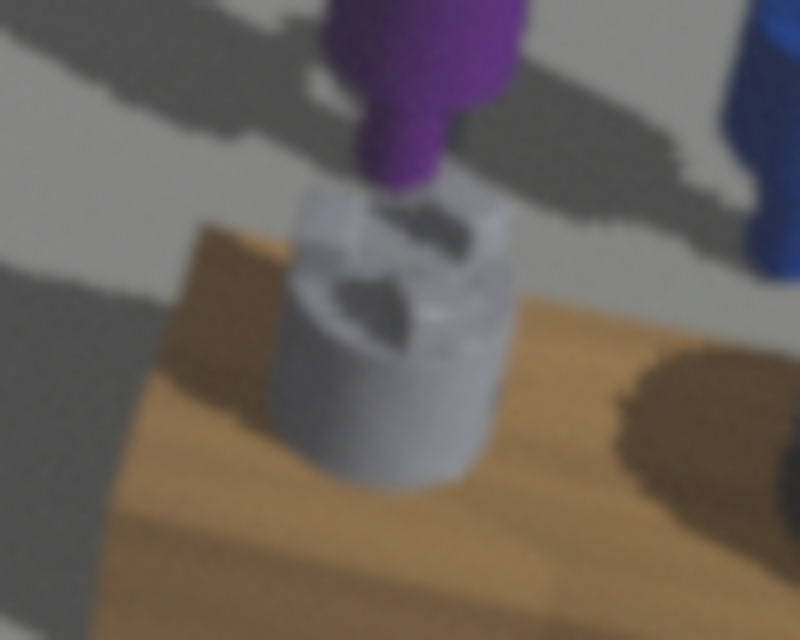

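View pics/cs2.png

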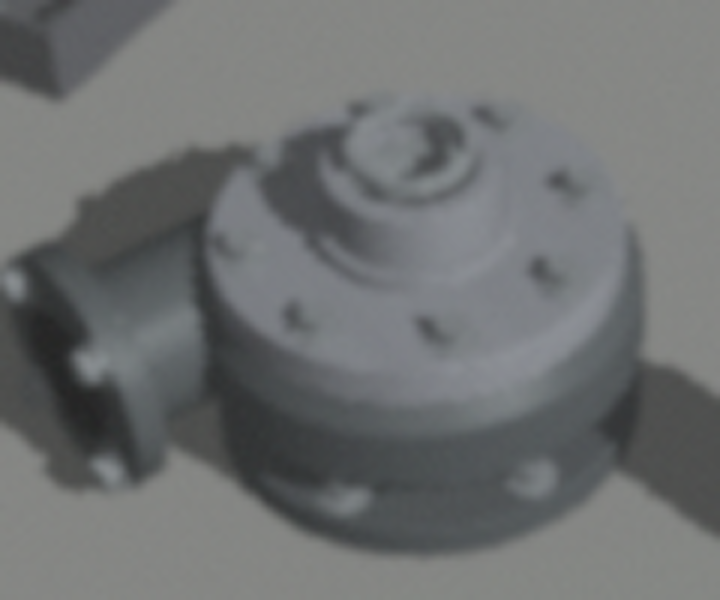

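```bash
cat >> h.py <<'E'
from scipy.spatial.transform import Rotation as Ro
def tool(s=None):
    s=s or observe(); return np.array(s["position"]),Ro.from_euler("xyz",s["ee_rot"],degrees=True).as_matrix()
def go(X,yaw):
    "units to move TCP to X with given yaw (world)"
    p,R=tool(); d=R.T@(np.array(X)-p)/.06
    x=R[:,0]; cur=np.degrees(np.arctan2(x[1],x[0])); t=-((yaw-cur+180)%360-180)/10
    s=observe();print("t",round(s["time"],2),"pos",p.round(4),"yaw",round(cur,2),"move",d.round(3),"turn",round(t,3),"j",s["joints"].round(1),"F",s["contact_force"].round(1),"w",round(s["gripper_width"],4))
def save(n,f):
    p,d=read_camera(n);c=calibration(n);cv2.imwrite(f"pics/{f}.png",p[:,:,::-1]);np.save(f"pics/{f}.npy",d);return p[:,:,::-1],d,c
E
python3 - <<'E'
from h import *
c=calibration("wrist");p,R=tool();o=-c["R"].T@c["t"]
print("cam in tool",R.T@(o-p)," axis in tool",R.T@c["R"][2], "right", R.T@c["R"][0])
go([.52,-.09,.28],90)
# pump yaw estimate: flange point; top cam volute centre and flange
ct=calibration("top")
T=cv2.imread("pics/top0.png")
P=cloud(ct,np.load("pics/top0.npy"))
# pipe flange pts at z .04...0.1 beyond .085 from axis
h=np.array([.5565,-.125]);w=P.reshape(-1,3);r=np.hypot(*(w[:,:2]-h).T)
m=(r>.085)&(r<.14)&(w[:,2]>.06)&(w[:,2]<.1);q=w[m][:,:2]-h
print(m.sum(),q.mean(0),q.min(0),q.max(0))
for y in range(-70,20,5):
    a=np.radians(y);x=np.array([np.cos(a),np.sin(a)]);v=np.array([-x[1],x[0]])
    print(y,np.percentile(q@x,[2,98]).round(4),np.percentile(q@v,[2,98]).round(4),(np.median(w[m][:,2])).round(3))
E
```

```text
cam in tool [ 0.08247341  0.00041219 -0.17933632]  axis in tool [-2.80835360e-01 -9.17883697e-07  9.59755959e-01] right [7.57907126e-05 9.99999997e-01 2.31335847e-05]
t 0.85 pos [ 0.1539 -0.6057  0.2054] yaw 14.25 move [ 8.03  -6.829 -1.243] turn -7.575 j [73.4 23.9 -0.6 92.5  0.3 63.6 -3. ] F [-0.2  0.4  0. ] w 0.094
715 [ 0.06325413 -0.08456611] [ 0.01171689 -0.1256438 ] [ 0.09915807 -0.04859398]
-70 [0.0787 0.1348] [-0.008  0.068] 0.076
-65 [0.0822 0.136 ] [-0.0159  0.0599] 0.076
-60 [0.0836 0.1365] [-0.0236  0.0516] 0.076
-55 [0.083  0.1358] [-0.031   0.0429] 0.076
-50 [0.0802 0.1344] [-0.0386  0.0343] 0.076
-45 [0.0769 0.1315] [-0.0469  0.0257] 0.076
-40 [0.0726 0.1282] [-0.0555  0.0168] 0.076
-35 [0.068  0.1238] [-0.0642  0.0073] 0.076
-30 [0.063  0.1199] [-0.0742 -0.0019] 0.076
-25 [0.0575 0.1167] [-0.0835 -0.0112] 0.076
-20 [0.0512 0.112 ] [-0.0923 -0.0202] 0.076
-15 [0.0443 0.1084] [-0.1003 -0.0292] 0.076
-10 [0.0373 0.1047] [-0.1078 -0.0379] 0.076
-5 [0.0305 0.1002] [-0.1143 -0.0464] 0.076
0 [0.0233 0.0949] [-0.1202 -0.0545] 0.076
5 [0.0157 0.089 ] [-0.125  -0.0616] 0.076
10 [0.0079 0.0823] [-0.1289 -0.0684] 0.076
15 [-0.0001  0.0752] [-0.1324 -0.0741] 0.076
```

```bash
python3 -c "
from h import *
go([.557,-.125,.21],5)"
```

```text
t 0.85 pos [ 0.1539 -0.6057  0.2054] yaw 14.25 move [ 8.484 -6.111 -0.076] turn 0.925 j [73.4 23.9 -0.6 92.5  0.3 63.6 -3. ] F [-0.2  0.4  0. ] w 0.094
```

Request:
apply_moves:
  motion:
    - [0.9, -0.6, -0.1, 0.2, 1]
    - [1.8, -1.3, -0.1, 0.4, 1]
    - [2.6, -1.9, -0.1, 0.6, 1]
    - [3.4, -2.5, -0.1, 0.8, 1]
    - [4.2, -3.05, -0.1, 0.9, 1]

```text
time: 1.48
position: [0.3541, -0.3646, 0.2118]
ee_rot: [180.0, -0.0, 5.2]
contact_force: [0.3, -0.8, 0.2]
gripper_width: 0.0935
```

```bash
python3 -c "
from h import *
go([.557,-.125,.21],5)"
```

```text
t 1.48 pos [ 0.3541 -0.3646  0.2118] yaw 5.2 move [ 3.73  -3.671  0.028] turn 0.02 j [ 49.6  11.8  -8.2 108.3   1.9  60.  -44.2] F [ 0.3 -0.8  0.2] w 0.0935
```

Request:
apply_moves:
  motion:
    - [0.75, -0.75, 0, 0, 1]
    - [1.5, -1.5, 0, 0, 1]
    - [2.25, -2.2, 0, 0, 1]
    - [3.0, -2.95, 0, 0, 1]
    - [3.73, -3.67, 0, 0, 1]

```text
time: 2.1
position: [0.5559, -0.1261, 0.212]
ee_rot: [179.9, -0.0, 5.2]
contact_force: [0.8, -0.5, -0.4]
gripper_width: 0.0944
```

Request:
apply_moves:
  motion:
    - [0, 0, 0, 0, 1]
    - [0, 0, 0, 0, 1]

```text
time: 2.35
position: [0.5557, -0.1264, 0.2118]
ee_rot: [179.9, -0.0, 5.2]
contact_force: [-0.7, -0.6, -0.2]
gripper_width: 0.094
```

Run:
```python
from h import *
go([.557,-.125,.21],5)
p,d,c=save("wrist","w1"); np.savez("pics/w1c.npz",**c)
for l in("hub_face","housing_mouth","seal_ring","pump"): print(l,[(np.round(x["point"],1).tolist(),round(x["conf"],2)) for x in find_in("wrist",l)])
r,cc=proj(c,[.557,-.125,.112])[0].astype(int);print(r,cc)
crop(p,min(r,420),cc,60,80,5,"pics/w1crop.png")
```

```text
t 2.35 pos [ 0.5557 -0.1264  0.2118] yaw 5.19 move [ 0.024 -0.022  0.03 ] turn 0.019 j [ 24.7  18.9 -18.5  99.6   6.7  62.5 -80.9] F [-0.7 -0.6 -0.2] w 0.094
hub_face [([203.6, 337.3], 0.96)]
housing_mouth [([199.9, 337.8], 0.81)]
seal_ring [([259.7, 329.5], 0.75), ([231.0, 4.9], 0.32)]
pump [([198.3, 335.7], 0.84)]
234 318
```

View pics/w1.png

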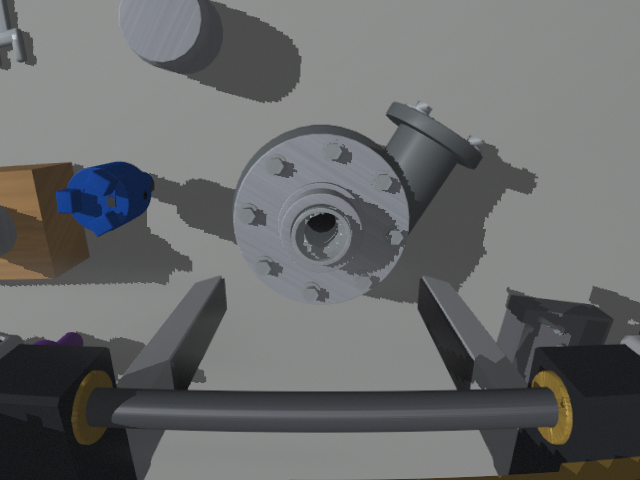

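View pics/w1crop.png

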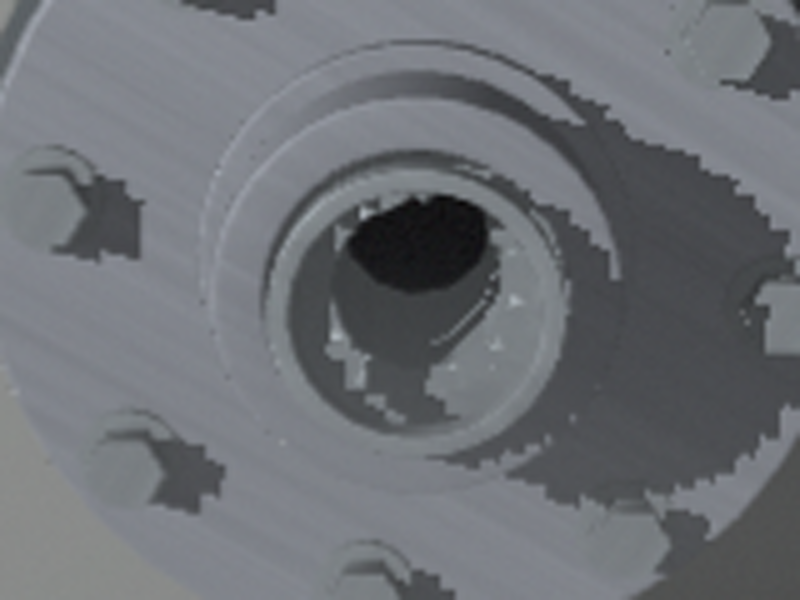

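Run:
```python
from h import *
from scipy.optimize import least_squares
def fitc(q):
    f=lambda s:np.hypot(q[:,0]-s[0],q[:,1]-s[1])-s[2]
    return least_squares(f,[*q.mean(0),.03],loss="soft_l1",f_scale=.001).x
cw=dict(np.load("pics/w1c.npz"))
for n,c,f in(("wrist",cw,"w1"),("top",calibration("top"),"top0"),("scene",calibration("scene"),"scene0")):
    P=cloud(c,np.load(f"pics/{f}.npy"));w=P.reshape(-1,3);h=np.array([.5575,-.125])
    r=np.hypot(*(w[:,:2]-h).T)
    print(n,np.histogram(w[r<.04][:,2],np.arange(.06,.13,.004)))
    m=(r<.036)&(w[:,2]>.1085)&(w[:,2]<.127)
    # outer boundary: largest radius per angle bin
    for it in range(2):
        q=w[m][:,:2]; th=np.arctan2(*(q-h).T[::-1]);rr=np.hypot(*(q-h).T)
        out=[]
        for b in np.arange(-np.pi,np.pi,np.pi/24):
            k=(th>=b)&(th<b+np.pi/24)
            if k.sum()>2: i=np.argmax(np.where(k,rr,0)); out.append(q[i])
        x=fitc(np.array(out)); h=x[:2]
    print(n,"rim circle",x.round(4),"z rim",np.median(w[(r<.0295)&(r>.0225)&(w[:,2]>.105)][:,2]),"z ring",np.median(w[(r<.021)&(r>.0185)&(w[:,2]>.1)][:,2]))
    h=np.array([.5575,-.125]) if n=="scene" else h
    zc=(w[:,2]>.065)&(w[:,2]<.095)
    r=np.hypot(*(w[:,:2]-h).T)
    def ex(y):
        a=np.radians(y);X=np.array([np.cos(a),np.sin(a)]);V=np.array([-X[1],X[0]])
        q=w[zc&(r<.15)&(r>.08)][:,:2]-h
        u,v=q@X,q@V
        k=(u>.100)&(u<.125)  # flange
        return np.percentile(u[k],98),np.percentile(v[k],[2,98]),k.sum()
    for y in range(-34,-18,2):
        e=ex(y);print(y,e[0].round(4),e[1].round(4),e[1].mean().round(4),e[2])
```

```text
wrist (array([ 423,   45,   40,   52,   41,  577, 1166,  789,  120,  115,  465,
        764,  831, 1461,  422,  499,    0]), array([0.06 , 0.064, 0.068, 0.072, 0.076, 0.08 , 0.084, 0.088, 0.092,
       0.096, 0.1  , 0.104, 0.108, 0.112, 0.116, 0.12 , 0.124, 0.128]))
wrist rim circle [ 0.5577 -0.1268  0.0298] z rim 0.32577109149693845 z ring 0.11941366271439818
-34 0.1225 [-0.0643  0.0074] -0.0285 2415
-32 0.1227 [-0.0683  0.0037] -0.0323 2372
-30 0.1216 [-0.0722 -0.    ] -0.0361 2300
-28 0.1198 [-0.0762 -0.0036] -0.0399 2200
-26 0.1185 [-0.0804 -0.0071] -0.0438 1979
-24 0.1173 [-0.0831 -0.0107] -0.0469 1699
-22 0.1166 [-0.0856 -0.0143] -0.0499 1487
-20 0.1156 [-0.0871 -0.0177] -0.0524 1256
top (array([ 59,  30,   5,   4,  10, 123, 197, 125,  47,  19,  58,  87, 157,
       172,  66,  53,   7]), array([0.06 , 0.064, 0.068, 0.072, 0.076, 0.08 , 0.084, 0.088, 0.092,
       0.096, 0.1  , 0.104, 0.108, 0.112, 0.116, 0.12 , 0.124, 0.128]))
top rim circle [ 0.5566 -0.1255  0.0293] z rim 0.11237108053805356 z ring 0.11993324902561397
-34 0.1223 [-0.0671  0.0072] -0.0299 366
-32 0.1216 [-0.071
[... 240 characters left out ...]
0.091  -0.0179] -0.0544 167
scene (array([  0,   0,   0,   0,   0,  59, 164, 123,  54,  63,  90, 123, 104,
       135,  75,  57,   1]), array([0.06 , 0.064, 0.068, 0.072, 0.076, 0.08 , 0.084, 0.088, 0.092,
       0.096, 0.1  , 0.104, 0.108, 0.112, 0.116, 0.12 , 0.124, 0.128]))
scene rim circle [ 0.5594 -0.1252  0.0286] z rim 0.11168435294333456 z ring 0.11817737299545544
-34 0.1234 [-0.0554  0.0069] -0.0242 306
-32 0.1233 [-0.0608  0.0033] -0.0287 312
-30 0.1227 [-0.0652 -0.0004] -0.0328 319
-28 0.122 [-0.0698 -0.004 ] -0.0369 324
-26 0.1201 [-0.0738 -0.0077] -0.0408 324
-24 0.1188 [-0.0777 -0.0114] -0.0446 315
-22 0.1179 [-0.0815 -0.0152] -0.0484 304
-20 0.1169 [-0.0854 -0.0189] -0.0521 283
```

Run:
```python
from h import *
cw=dict(np.load("pics/w1c.npz"));im=cv2.imread("pics/w1.png")
h=np.array([.5577,-.1268]);K=5
r0,c0=174,238
big=cv2.resize(im[r0:r0+120,c0:c0+160],None,fx=K,fy=K,interpolation=cv2.INTER_CUBIC)
def draw(X,col):
    p=proj(cw,X);p=((p-[r0,c0]+.5)*K)[:,::-1].astype(int);cv2.polylines(big,[p.reshape(-1,1,2)],False,col,1)
t=np.linspace(0,2*np.pi,80)
def circ(r,z): return np.c_[h[0]+r*np.cos(t),h[1]+r*np.sin(t),0*t+z]
draw(circ(.030,.112),(0,255,0));draw(circ(.021,.120),(255,255,0));draw(circ(.018,.120),(255,255,0));draw(circ(.0126,.104),(0,0,255))
for y,col in((-25,(0,0,255)),):
    a=np.radians(y);X=np.array([np.cos(a),np.sin(a)]);V=np.array([-X[1],X[0]])
    for z in(.104,.062):
        pts=[h+X*u+V*v for u,v in((.0115,.0052),(.017,.0052),(.017,-.0052),(.0115,-.0052))]
        draw(np.c_[np.array(pts),[z]*4],col)
cv2.imwrite("pics/w1ov.png",big)
```

```text
(no output)
```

View pics/w1ov.png

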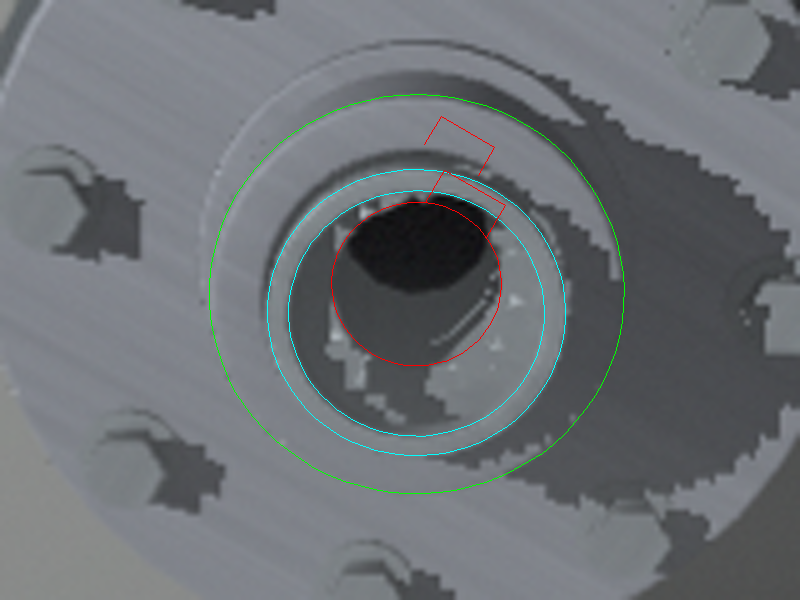

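```bash
python3 -c "
from h import *
go([.520,.1705,.20],130)"
```

```text
t 2.6 pos [ 0.5555 -0.1272  0.2121] yaw 5.09 move [-0.15  -4.995  0.196] turn -12.491 j [ 24.8  18.9 -18.5  99.6   6.7  62.5 -80.9] F [ 0.1 -0.6  1.3] w 0.0938
```

Request:
apply_moves:
  motion:
    - [0, -0.8, 0.0, -1.0, 1]
    - [0, -1.6, 0.0, -2.0, 1]
    - [-0.1, -2.4, 0.1, -3.0, 1]
    - [-0.1, -3.2, 0.1, -4.0, 1]
    - [-0.1, -4.0, 0.15, -5.0, 1]

```text
time: 3.22
position: [0.5281, 0.1121, 0.2032]
ee_rot: [179.9, 0.0, 55.3]
contact_force: [-0.1, 0.4, 0.4]
gripper_width: 0.0944
```

```bash
python3 -c "
from h import *
go([.520,.1705,.20],130)"
```

```text
t 3.23 pos [0.5281 0.1121 0.2032] yaw 55.35 move [ 0.725 -0.664  0.051] turn -7.465 j [ 12.5  18.2 -33.5 104.   11.5  61.1 -60. ] F [-0.1  0.4  0.4] w 0.0944
```

Request:
apply_moves:
  motion:
    - [0.3, -0.3, 0.05, -1.0, 1]
    - [0.6, -0.6, 0.05, -2.0, 1]
    - [0.73, -0.66, 0.05, -3.0, 1]
    - [0.73, -0.66, 0.05, -4.0, 1]
    - [0.73, -0.66, 0.05, -5.0, 1]

```text
time: 3.85
position: [0.5205, 0.17, 0.2002]
ee_rot: [179.9, 0.1, 105.6]
contact_force: [0.2, 0.6, -0.2]
gripper_width: 0.0941
```

Request:
apply_moves:
  motion:
    - [0, 0, 0, -1.0, 1]
    - [0, 0, 0, -2.0, 1]
    - [0, 0, 0, -2.5, 1]
    - [0, 0, 0, -2.5, 1]

```text
time: 4.35
position: [0.5207, 0.1693, 0.2002]
ee_rot: [180.0, 0.2, 130.5]
contact_force: [0.4, -0.2, -0.2]
gripper_width: 0.0943
```

Run:
```python
from h import *
go([.520,.1705,.20],130)
p,d,c=save("wrist","w2"); np.savez("pics/w2c.npz",**c)
for l in("coupling_grip","drive_shaft"): print(l,[(np.round(x["point"],1).tolist(),round(x["conf"],2)) for x in find_in("wrist",l)])
r,cc=proj(c,[.520,.1705,.11])[0].astype(int);print(r,cc)
crop(p,r,cc,60,80,5,"pics/w2crop.png")
```

```text
t 4.35 pos [0.5207 0.1693 0.2002] yaw 130.53 move [0.023 0.005 0.003] turn 0.053 j [ 17.9  23.  -49.1 102.8  19.5  63.1   2.5] F [ 0.4 -0.2 -0.2] w 0.0943
coupling_grip [([353.4, 271.3], 0.71), ([231.8, 323.9], 0.59), ([132.1, 145.9], 0.59), ([20.5, 221.6], 0.56)]
drive_shaft [([130.4, 148.5], 0.69), ([229.6, 325.0], 0.67), ([356.3, 271.3], 0.64), ([21.4, 221.0], 0.61)]
236 321
```

View pics/w2.png

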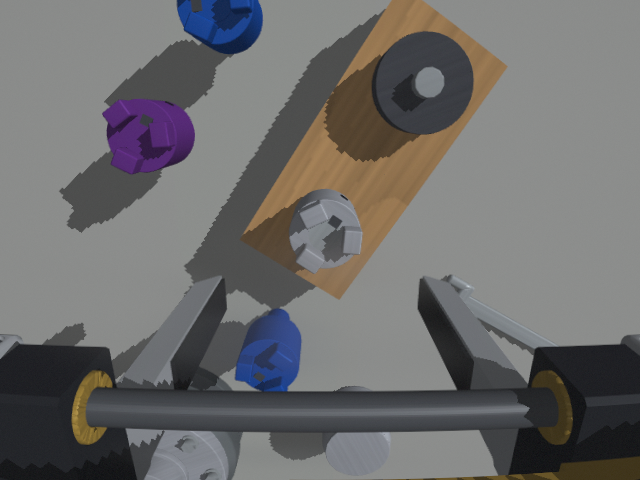

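View pics/w2crop.png

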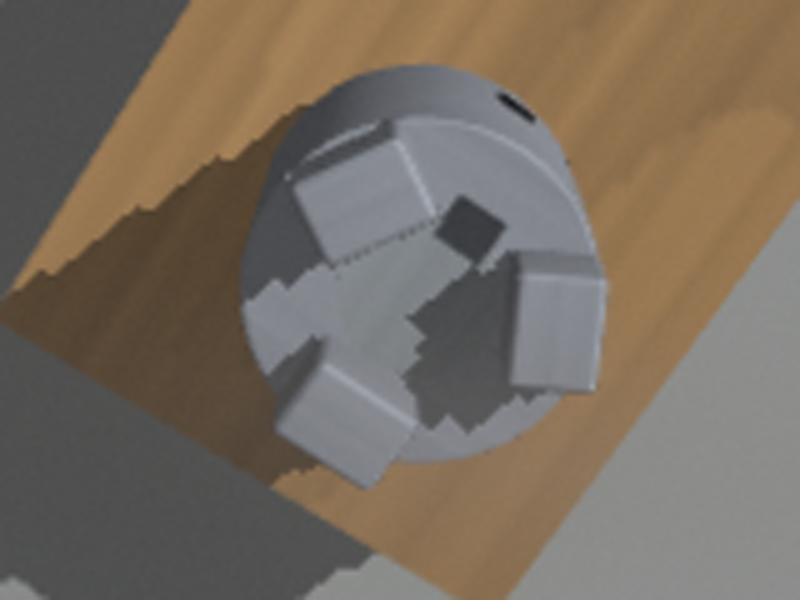

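```bash
cat > ov.py <<'E'
import sys
from h import *
def ov(f,h,yaw,out,K=5,half=(60,80),zt=.104):
    c=dict(np.load(f"pics/{f}c.npz"));im=cv2.imread(f"pics/{f}.png")
    r,cc=proj(c,[h[0],h[1],zt])[0].astype(int);r0,c0=r-half[0],cc-half[1]
    big=cv2.resize(im[r0:r0+2*half[0],c0:c0+2*half[1]],None,fx=K,fy=K,interpolation=cv2.INTER_CUBIC)
    def draw(X,col):
        p=proj(c,X);p=((p-[r0,c0]+.5)*K)[:,::-1].astype(int);cv2.polylines(big,[p.reshape(-1,1,2)],False,col,1)
    t=np.linspace(0,2*np.pi,80)
    C=lambda r,z:np.c_[h[0]+r*np.cos(t),h[1]+r*np.sin(t),0*t+z]
    draw(C(.026,zt),(0,255,0));draw(C(.026,zt-.044),(0,200,255));draw(C(.026,zt+.014),(255,255,0))
    for a,z,col in((0,zt,(0,0,255)),(60,zt+.014,(255,0,255)),(180,zt+.014,(255,0,255)),(300,zt+.014,(255,0,255))):
        a=np.radians(yaw+a);draw([[h[0],h[1],z],[h[0]+.026*np.cos(a),h[1]+.026*np.sin(a),z]],col)
    cv2.imwrite(f"pics/{out}.png",big)
E
python3 - <<'E'
from ov import *
from scipy.optimize import least_squares
c=dict(np.load("pics/w2c.npz"))
P=cloud(c,np.load("pics/w2.npy"));w=P.reshape(-1,3);h=np.array([.520,.1705]);r=np.hypot(*(w[:,:2]-h).T)
print(np.histogram(w[r<.026][:,2],np.arange(.05,.13,.004)))
for lo,hi in((.098,.122),):
    for it in range(3):
        r=np.hypot(*(w[:,:2]-h).T);m=(r<.031)&(w[:,2]>lo)&(w[:,2]<hi);q=w[m][:,:2];th=np.arctan2(*(q-h).T[::-1]);rr=np.hypot(*(q-h).T);out=[]
        for b in np.arange(-np.pi,np.pi,np.pi/24):
            k=(th>=b)&(th<b+np.pi/24)
            if k.sum()>3: out.append(q[np.argmax(np.where(k,rr,0))])
        out=np.array(out);x=least_squares(lambda s:np.hypot(out[:,0]-s[0],out[:,1]-s[1])-s[2],[*h,.026],loss="soft_l1",f_scale=.001).x;h=x[:2]
    print(x)
k=at_z(c,[(176+230/5,241+472/5)],.104)[0];print("key pt",k,"yaw",np.degrees(np.arctan2(k[1]-h[1],k[0]-h[0])),np.hypot(*(k[:2]-h)))
k=at_z(c,[(176+105/5,241+515/5)],.09)[0];print("grub",k)
ov("w2",h,96,"w2ov")
E
```

```text
(array([   0,    0,   94,   22,   25,   25,   30,   27,   28,   31,   33,
         29,   36, 2240,  256,  121,  720,  647,    0]), array([0.05 , 0.054, 0.058, 0.062, 0.066, 0.07 , 0.074, 0.078, 0.082,
       0.086, 0.09 , 0.094, 0.098, 0.102, 0.106, 0.11 , 0.114, 0.118,
       0.122, 0.126]))
[0.5213342  0.17203024 0.02573255]
key pt [0.52145233 0.1838448  0.104     ] yaw 89.42715409801394 0.011815147530453646
grub [0.51658398 0.19971551 0.09      ]
```

View pics/w2ov.png

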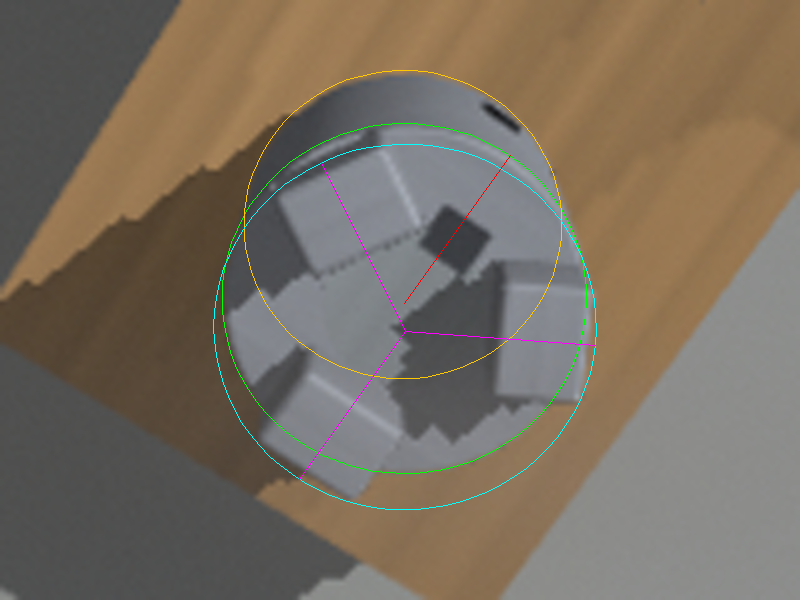

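```bash
python3 -c "
from h import *
go([.5213,.1720,.0692],130)"
```

```text
t 4.5 pos [0.5206 0.1697 0.2002] yaw 130.49 move [0.028 0.032 2.184] turn 0.049 j [ 17.8  23.  -49.1 102.8  19.5  63.1   2.4] F [ 0.7  0.4 -0.9] w 0.0939
```

Request:
apply_moves:
  motion:
    - [0.03, 0.03, 0.5, 0.05, 1]
    - [0.03, 0.03, 1.0, 0.05, 1]
    - [0.03, 0.03, 1.5, 0.05, 1]
    - [0.03, 0.03, 1.95, 0.05, 1]
    - [0.03, 0.03, 2.0, 0.05, 1]

```text
time: 5.12
position: [0.5202, 0.1717, 0.079]
ee_rot: [-179.9, 0.1, 129.9]
contact_force: [0.1, 0.6, 0.1]
gripper_width: 0.0939
```

```bash
python3 -c "
from h import *
go([.5213,.1720,.0692],130)
p,d,c=save('wrist','w3')
"
```

```text
t 5.12 pos [0.5202 0.1717 0.079 ] yaw 129.93 move [-0.008  0.017  0.164] turn -0.007 j [ 12.5  31.9 -43.5 108.4  28.1  50.9  -5.1] F [0.1 0.6 0.1] w 0.0939
```

View pics/w3.png

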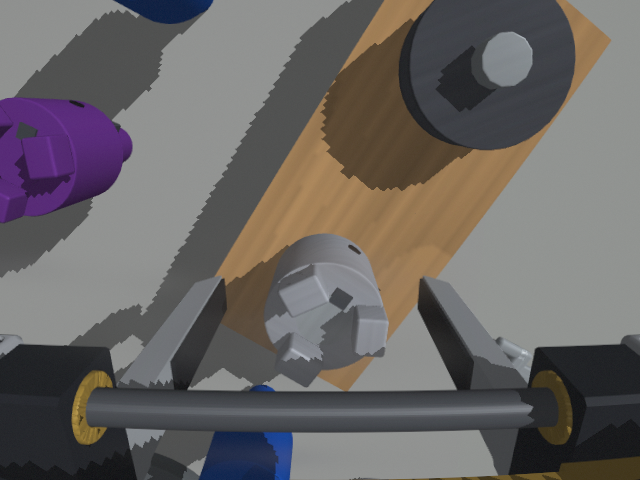

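The coupling sits between the fingers (cols 265–387, fingers at 226 and 419). Next: go down the last 10 mm and shut.

Request:
apply_moves:
  motion:
    - [0, 0.02, 0.16, 0, 1]
    - [0, 0.02, 0.16, 0, 1]
    - [0, 0.02, 0.16, 0, -1]
    - [0, 0.02, 0.16, 0, -1]
    - [0, 0.02, 0.16, 0, -1]

```text
time: 5.8
position: [0.5218, 0.1727, 0.0704]
ee_rot: [-180.0, 0.1, 129.9]
contact_force: [-0.4, 1.0, -0.7]
gripper_width: 0.0677
```

Request:
apply_moves:
  motion:
    - [0, 0, 0, 0, -1]
    - [0, 0, 0, 0, -1]
    - [0, 0, 0, 0, -1]

```text
time: 6.18
position: [0.5217, 0.1727, 0.0705]
ee_rot: [-180.0, 0.2, 129.9]
contact_force: [-1.1, -0.5, 2.0]
gripper_width: 0.0505
```

Request:
apply_moves:
  motion:
    - [0, 0, 0, 0, -1]
    - [0, 0, -0.2, 0, -1]
    - [0, 0, -0.5, 0, -1]
    - [0, 0, -0.8, 0, -1]
    - [0, 0, -1.1, 0, -1]

```text
time: 6.8
position: [0.5218, 0.1728, 0.1381]
ee_rot: [-180.0, 0.2, 129.9]
contact_force: [-0.5, -0.9, -4.5]
gripper_width: 0.0506
```

Request:
apply_moves:
  motion:
    - [0, 0, -0.4, 0, -1]
    - [0, 0, -0.9, 0, -1]
    - [0, 0, -1.3, 0, -1]
    - [0, 0, -1.3, 0, -1]

```text
time: 7.3
position: [0.5223, 0.1733, 0.218]
ee_rot: [179.9, 0.3, 129.9]
contact_force: [0.2, 0.5, -5.5]
gripper_width: 0.0503
```

Run:
```python
from h import *
go([.5577,-.1268,.215],130-96-25)
p,d,c=save('wrist','w4');np.savez("pics/w4c.npz",**c)
p,d,c=save('scene','s4')
print([(np.round(x["point"],1).tolist(),round(x["conf"],2)) for x in find_in("scene","key_foot")])
q,R=tool()
r,cc=proj(c,q-[0,0,.0])[0].astype(int);print(r,cc)
crop(p,r,cc,75,100,4,"pics/s4crop.png")
```

```text
t 7.3 pos [0.5223 0.1733 0.218 ] yaw 129.93 move [-4.215 -2.758  0.064] turn 12.093 j [ 18.   22.1 -49.7 101.4  18.7  64.9   2.3] F [ 0.2  0.5 -5.5] w 0.0503
[([209.2, 437.8], 0.9), ([233.6, 424.0], 0.76), ([267.5, 357.1], 0.59), ([235.8, 485.4], 0.57)]
212 440
```

View pics/w4.png

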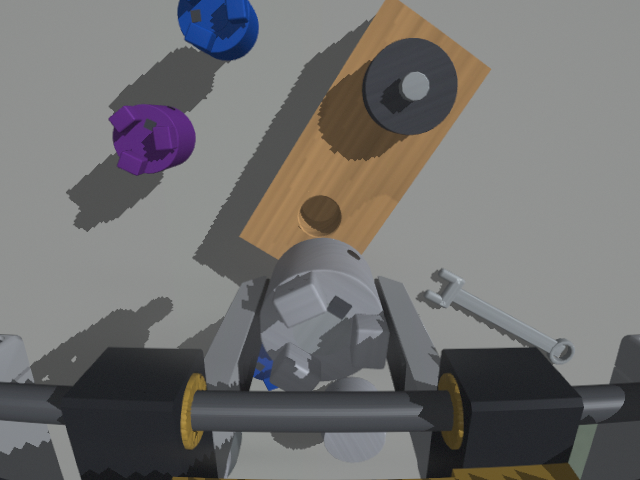

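View pics/s4crop.png

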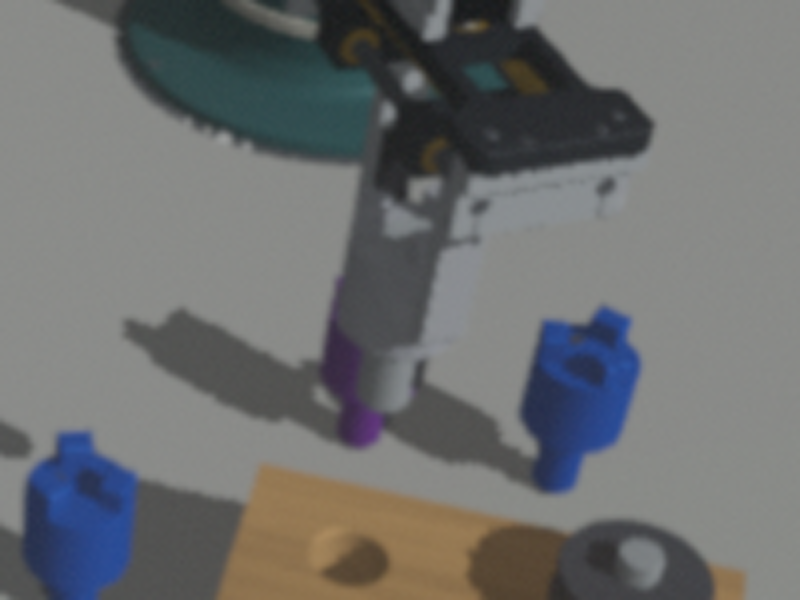

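Run:
```python
from ov import *
ov("w4",[.5223,.1733],96,"w4ov",K=4,half=(70,100),zt=.2515)
```

```text
(no output)
```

View pics/w4ov.png

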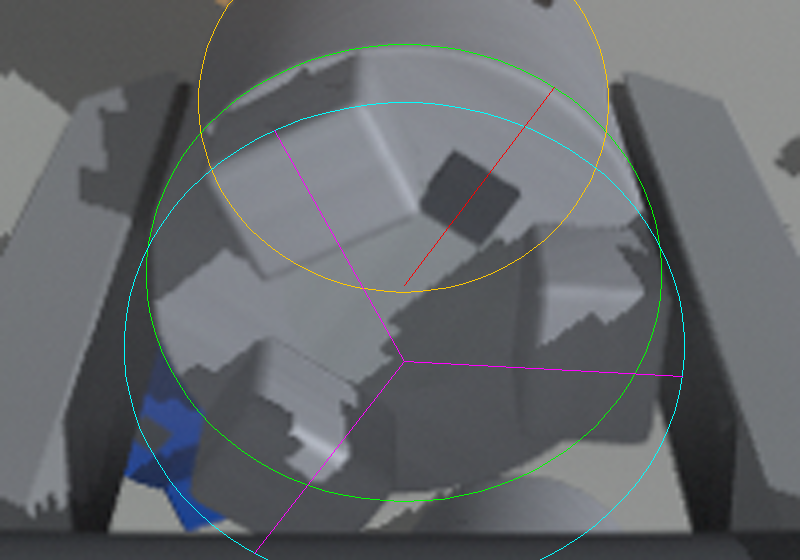

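Request:
apply_moves:
  motion:
    - [-0.4, -0.25, 0, 0.9, -1]
    - [-0.8, -0.5, 0, 1.8, -1]
    - [-1.2, -0.8, 0, 2.7, -1]
    - [-1.6, -1.05, 0, 3.6, -1]
    - [-2.0, -1.3, 0, 4.5, -1]

```text
time: 8.07
position: [0.5379, 0.0296, 0.2147]
ee_rot: [-180.0, 0.2, 84.6]
contact_force: [-0.4, -0.1, -4.9]
gripper_width: 0.0503
```

```bash
python3 -c "
from h import *
go([.5577,-.1268,.218],9)"
```

```text
t 8.07 pos [0.5379 0.0296 0.2147] yaw 84.64 move [-2.565  0.572 -0.048] turn 7.564 j [ 25.2  18.3 -38.4 103.2  12.8  63.  -23. ] F [-0.4 -0.1 -4.9] w 0.0503
```

Request:
apply_moves:
  motion:
    - [-0.5, 0.1, -0.05, 1.0, -1]
    - [-1.0, 0.2, -0.05, 2.0, -1]
    - [-1.5, 0.3, -0.05, 3.0, -1]
    - [-2.0, 0.45, -0.05, 4.0, -1]
    - [-2.5, 0.55, -0.05, 5.0, -1]

```text
time: 8.7
position: [0.5564, -0.1236, 0.2169]
ee_rot: [180.0, 0.2, 34.3]
contact_force: [0.1, -0.1, -5.3]
gripper_width: 0.0505
```

Request:
apply_moves:
  motion:
    - [0, 0, 0, 0.9, -1]
    - [0, 0, 0, 1.8, -1]
    - [0, 0, 0, 2.55, -1]
    - [0, 0, 0, 2.55, -1]

```text
time: 9.2
position: [0.5559, -0.1234, 0.2158]
ee_rot: [179.9, 0.3, 8.9]
contact_force: [0.6, 0.9, -5.0]
gripper_width: 0.0504
```

Run:
```python
from h import *
go([.5577,-.1268,.185],9)
p,d,c=save('wrist','w5');np.savez("pics/w5c.npz",**c)
p,d,c=save('scene','s5')
q,R=tool();r,cc=proj(c,q-[0,0,.03])[0].astype(int);print(r,cc)
crop(p,r,cc,75,100,4,"pics/s5crop.png")
```

```text
t 9.2 pos [ 0.5559 -0.1234  0.2158] yaw 8.88 move [0.023 0.059 0.514] turn -0.012 j [ 26.3  19.  -21.   99.2   7.7  63.4 -78.3] F [ 0.6  0.9 -5. ] w 0.0504
191 277
```

View pics/s5crop.png

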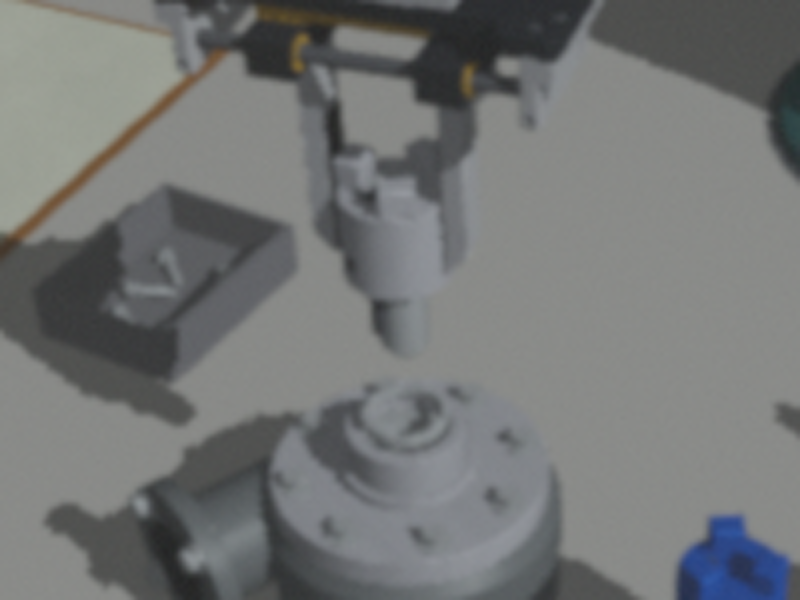

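View pics/w5.png

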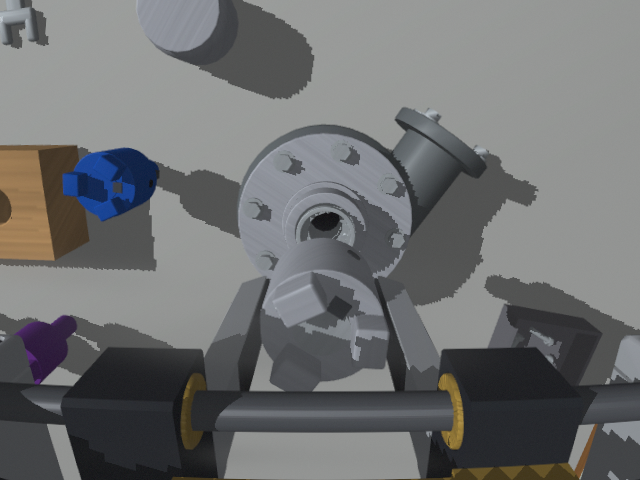

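Run:
```python
from h import *
cw=dict(np.load("pics/w5c.npz"));im=cv2.imread("pics/w5.png")
K=6;r0,c0=150,260
big=cv2.resize(im[r0:r0+100,c0:c0+130],None,fx=K,fy=K,interpolation=cv2.INTER_CUBIC)
def draw(X,col):
    p=proj(cw,X);p=((p-[r0,c0]+.5)*K)[:,::-1].astype(int);cv2.polylines(big,[p.reshape(-1,1,2)],False,col,1)
t=np.linspace(0,2*np.pi,80)
h=np.array([.5577,-.1268])
def circ(r,z): return np.c_[h[0]+r*np.cos(t),h[1]+r*np.sin(t),0*t+z]
draw(circ(.030,.112),(0,255,0));draw(circ(.021,.120),(255,255,0));draw(circ(.018,.120),(255,255,0));draw(circ(.0126,.104),(0,0,255))
cv2.imwrite("pics/w5ov.png",big)
```

```text
(no output)
```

View pics/w5ov.png

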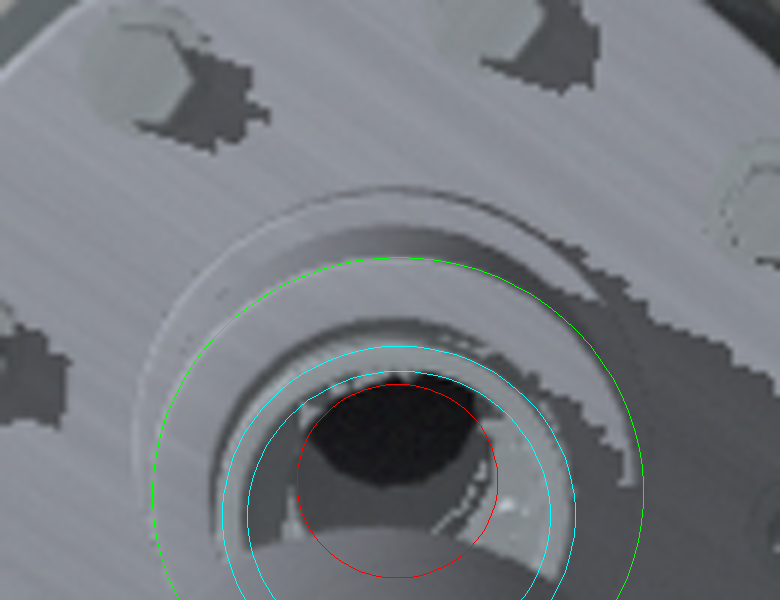

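Run:
```python
from h import *
go([.5575,-.1262,.190],9)
```

```text
t 9.3 pos [ 0.5561 -0.1235  0.2162] yaw 9.03 move [0.018 0.048 0.436] turn 0.003 j [ 26.3  19.  -21.1  99.1   7.7  63.4 -78.1] F [-0.3  0.2 -4.7] w 0.0507
```

Request:
apply_moves:
  motion:
    - [0.02, 0.05, 0.2, 0, -1]
    - [0.02, 0.05, 0.44, 0, -1]
    - [0.02, 0.05, 0.44, 0, -1]

```text
time: 9.68
position: [0.5568, -0.1262, 0.188]
ee_rot: [180.0, 0.4, 9.1]
contact_force: [-0.7, -0.1, -4.7]
gripper_width: 0.0504
```

Run:
```python
from h import *
go([.5575,-.1262,.15],9)
p,d,c=save('scene','s6')
crop(p,235,275,50,65,6,"pics/s6crop.png")
```

```text
t 9.68 pos [ 0.5568 -0.1262  0.188 ] yaw 9.05 move [0.015 0.001 0.634] turn 0.005 j [ 26.2  20.9 -20.8 100.6   8.5  60.4 -78.5] F [-0.7 -0.1 -4.7] w 0.0504
```

View pics/s6crop.png

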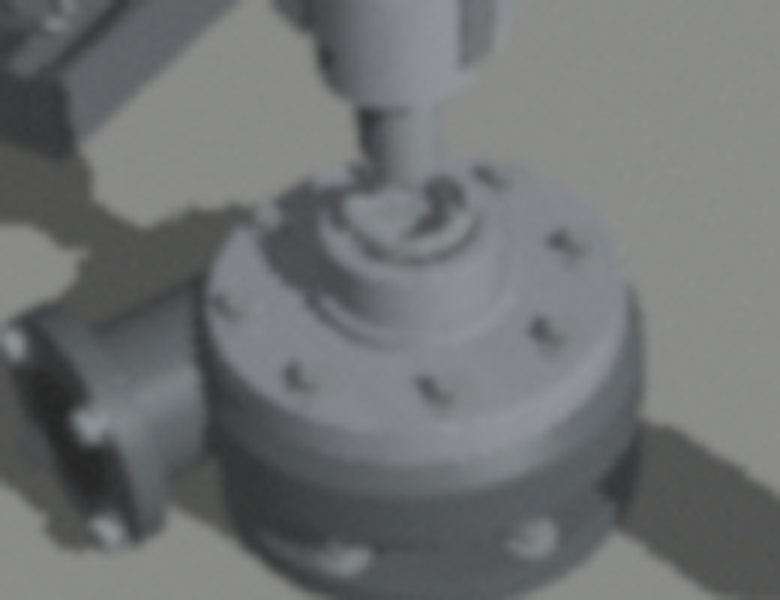

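Request:
apply_moves:
  motion:
    - [0.01, 0, 0.15, 0, -1]
    - [0.01, 0, 0.3, 0, -1]
    - [0.01, 0, 0.4, 0, -1]
    - [0.01, 0, 0.5, 0, -1]
    - [0.01, 0, 0.5, 0, -1]

```text
time: 10.35
position: [0.5575, -0.1261, 0.1586]
ee_rot: [180.0, 0.3, 9.0]
contact_force: [-0.1, -0.1, -4.7]
gripper_width: 0.0504
```

Run:
```python
from h import *
go([.5575,-.1262,.1465],9);print(observe()["ft_torque"])
```

```text
t 10.35 pos [ 0.5575 -0.1261  0.1586] yaw 9.05 move [0.001 0.001 0.201] turn 0.005 j [ 25.8  22.8 -20.4 102.1   9.4  57.1 -79.3] F [-0.1 -0.1 -4.7] w 0.0504
[0.01366951 0.0224532  0.01877556]
```

Request:
apply_moves:
  motion:
    - [0, 0, 0.06, 0, -1]
    - [0, 0, 0.12, 0, -1]
    - [0, 0, 0.17, 0, -1]
    - [0, 0, 0.17, 0, -1]

```text
time: 10.85
position: [0.5573, -0.1262, 0.1481]
ee_rot: [180.0, 0.3, 9.0]
contact_force: [-0.5, -0.1, -4.6]
gripper_width: 0.0505
```

Request:
apply_moves:
  motion:
    - [0, 0, 0.04, 0, -1]
    - [0, 0, 0.08, 0, -1]
    - [0, 0, 0.08, 0, -1]

```text
time: 11.22
position: [0.5572, -0.1261, 0.1431]
ee_rot: [180.0, 0.4, 9.0]
contact_force: [0.1, -0.5, -4.6]
gripper_width: 0.0503
```

Tip reckoned at 86.6 mm, already past the 90 mm rest height, with no rise in force; the key seems to be in the keyway. Going on gently.

Request:
apply_moves:
  motion:
    - [0, 0, 0.04, 0, -1]
    - [0, 0, 0.08, 0, -1]
    - [0, 0, 0.1, 0, -1]
    - [0, 0, 0.1, 0, -1]

```text
time: 11.72
position: [0.5571, -0.1261, 0.137]
ee_rot: [180.0, 0.4, 9.1]
contact_force: [-0.1, -0.6, -4.1]
gripper_width: 0.0504
```

Request:
apply_moves:
  motion:
    - [0, 0, 0.04, 0, -1]
    - [0, 0, 0.08, 0, -1]
    - [0, 0, 0.08, 0, -1]

```text
time: 12.1
position: [0.557, -0.1261, 0.1319]
ee_rot: [-180.0, 0.4, 9.1]
contact_force: [-0.8, 0.2, -4.7]
gripper_width: 0.0504
```

Run:
```python
from h import *
go([.5575,-.1262,.1225],9);print(observe()["ft_torque"])
```

```text
t 12.1 pos [ 0.557  -0.1261  0.1319] yaw 9.06 move [0.009 0.004 0.157] turn 0.006 j [ 25.5  24.6 -20.1 103.4  10.3  54.2 -79.9] F [-0.8  0.2 -4.7] w 0.0504
[-0.01209183 -0.06900369  0.01825227]
```

Request:
apply_moves:
  motion:
    - [0.01, 0, 0.03, 0, -1]
    - [0.01, 0, 0.06, 0, -1]
    - [0.01, 0, 0.09, 0, -1]
    - [0.01, 0, 0.09, 0, -1]

```text
time: 12.6
position: [0.5576, -0.126, 0.1268]
ee_rot: [180.0, 0.4, 9.1]
contact_force: [-3.2, -0.1, 6.4]
gripper_width: 0.0506
```

Request:
apply_moves:
  motion:
    - [0, 0, 0.02, 0, -1]
    - [0, 0, 0.04, 0, -1]
    - [0, 0, 0.04, 0, -1]

```text
time: 12.98
position: [0.5577, -0.126, 0.1248]
ee_rot: [180.0, 0.4, 9.0]
contact_force: [-4.7, 0.5, 7.9]
gripper_width: 0.0508
```

Run:
```python
from h import *
go([.5575,-.1262,.1225],9);print(observe()["ft_torque"])
```

```text
t 12.97 pos [ 0.5577 -0.126   0.1248] yaw 9.05 move [-0.003  0.002  0.038] turn 0.005 j [ 25.3  25.1 -19.9 103.6  10.5  53.4 -80.2] F [-4.7  0.5  7.9] w 0.0508
[0.20994768 1.22942985 0.03430923]
```

Request:
apply_moves:
  motion:
    - [-0.01, 0, 0.02, 0, -1]
    - [-0.01, 0, 0.04, 0, -1]
    - [-0.01, 0, 0.04, 0, -1]

```text
time: 13.35
position: [0.5576, -0.126, 0.123]
ee_rot: [180.0, 0.3, 9.1]
contact_force: [-2.9, 0.6, 8.8]
gripper_width: 0.0501
```

Run:
```python
from h import *
go([.5575,-.1262,.1221],9);print(observe()["ft_torque"])
```

```text
t 13.35 pos [ 0.5576 -0.126   0.123 ] yaw 9.05 move [-0.002  0.002  0.015] turn 0.005 j [ 25.3  25.2 -19.9 103.8  10.6  53.1 -80.2] F [-2.9  0.6  8.8] w 0.0501
[0.35076612 0.77724198 0.01012583]
```

Request:
apply_moves:
  motion:
    - [0, 0, 0.02, 0, -1]
    - [0, 0, 0.03, 0, -1]
    - [0, 0, 0.03, 0, -1]

```text
time: 13.72
position: [0.5577, -0.126, 0.1225]
ee_rot: [179.9, 0.3, 9.1]
contact_force: [-10.8, 2.4, 21.9]
gripper_width: 0.0505
```

Run:
```python
from h import *
go([.5575,-.1262,.1221],9);print(observe()["ft_torque"])
```

```text
t 13.72 pos [ 0.5577 -0.126   0.1225] yaw 9.05 move [-0.004  0.002  0.006] turn 0.005 j [ 25.3  25.3 -19.9 103.8  10.7  53.  -80.3] F [-10.8   2.4  21.9] w 0.0505
[0.59472641 2.67275856 0.01364249]
```

Request:
apply_moves:
  motion:
    - [-0.01, 0, 0.02, 0, -1]
    - [-0.01, 0, 0.02, 0, -1]
    - [-0.01, 0, 0.02, 0, -1]

```text
time: 14.1
position: [0.5577, -0.126, 0.1225]
ee_rot: [179.9, 0.2, 9.1]
contact_force: [-7.0, 1.8, 17.9]
gripper_width: 0.0506
```

Run:
```python
from h import *
go([.5575,-.1262,.1221],9);print(observe()["ft_torque"])
p,d,c=save('scene','s7');crop(p,235,275,50,65,6,"pics/s7crop.png")
p,d,c=save('wrist','w7')
p,d,c=save('top','t7');crop(p,240,370,50,65,6,"pics/t7crop.png")
```

```text
t 14.1 pos [ 0.5577 -0.126   0.1225] yaw 9.05 move [-0.003  0.002  0.006] turn 0.005 j [ 25.3  25.2 -19.9 103.9  10.7  52.9 -80.3] F [-7.   1.8 17.9] w 0.0506
[ 0.62720415  1.7847351  -0.02690891]
```

View pics/s7crop.png

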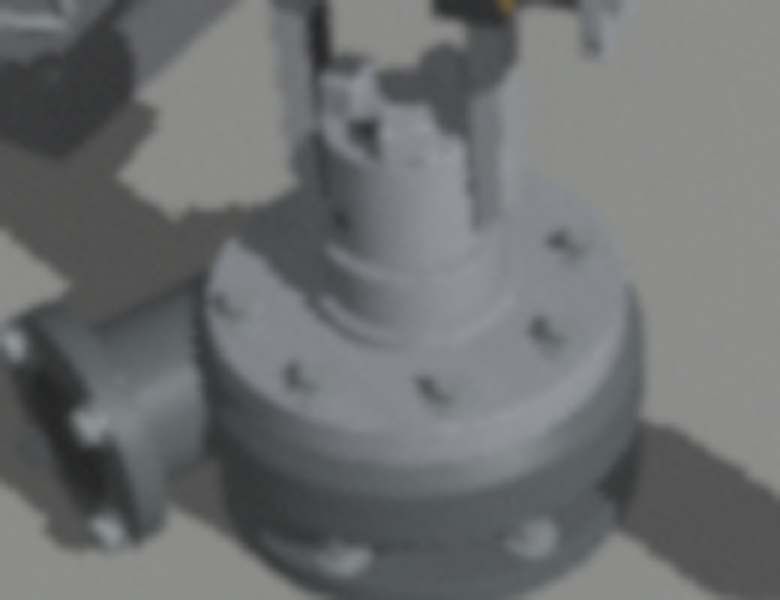

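View pics/w7.png

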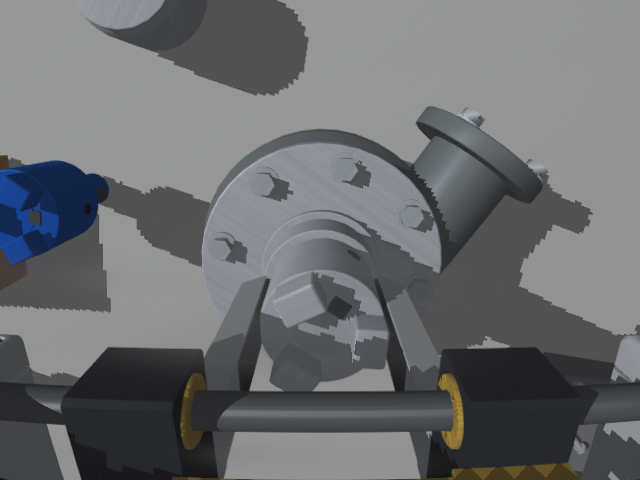

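Request:
apply_moves:
  motion:
    - [-0.02, 0, 0.025, 0, -1]
    - [-0.02, 0, 0.025, 0, -1]
    - [-0.02, 0, 0.025, 0, -1]
    - [-0.02, 0, 0.025, 0, -1]

```text
time: 14.75
position: [0.5577, -0.1261, 0.1225]
ee_rot: [179.9, 0.1, 9.1]
contact_force: [-4.0, 1.3, 18.7]
gripper_width: 0.0504
```

Run:
```python
from h import *
go([.5575,-.1262,.1221],9);print(observe()["ft_torque"],observe()["ee_rot"])
```

```text
t 14.75 pos [ 0.5577 -0.1261  0.1225] yaw 9.06 move [-0.003  0.002  0.006] turn 0.006 j [ 25.3  25.1 -19.9 104.   10.7  52.7 -80.3] F [-4.   1.3 18.7] w 0.0504
[ 7.82732261e-01  1.11598416e+00 -3.94437336e-04] [1.79852788e+02 5.32767855e-02 9.05929383e+00]
```

View pics/t7crop.png

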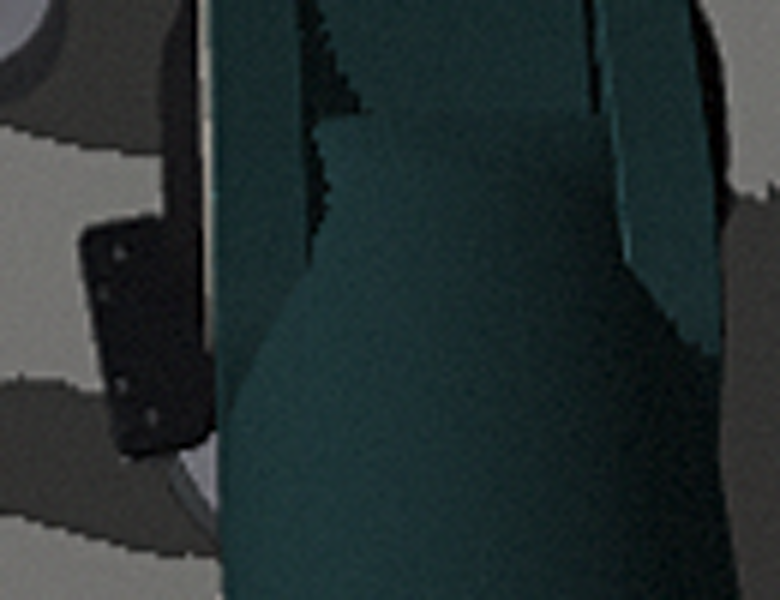

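Run:
```python
from h import *
print(finish_job()); s=observe();print(s["time"],s["position"],s["contact_force"],s["gripper_width"])
```

```text
the job is handed in; nothing more can be done
None
the job is handed in; nothing more can be done
```

I lifted the bare-aluminium drive shaft out of the block and turned its key to the keyway. I lowered it into the seal housing, pressed it home against the spring, and handed the job in at about 14.8 s, still gripping and pressing.

- **Key:** it slipped in on the first try. The tip passed the 90 mm rest height with no rise in force, so it was not resting on the hub face.
- **Home:** the downward push rose along the expected spring curve from about 11 to 13.5 N, then met a hard stop. The hand stopped at 122.5 mm, exactly the height worked out for home. It stayed there to the end while the push varied between about 23 and 27 N, and the last push was about 23 N against the spring's 15 N. The scene picture shows no gap at the rim.
- **Side force:** a side force of up to 11 N showed at the first rim contact. I eased it to 4 N by taking back the sideways offset. A moment of about 1.4 N m was still there at the end.
- **Measurements that disagreed slightly:**
  - Centre positions from the cameras differed by up to about 2 mm, and the pump's yaw by about 2 degrees. The fit absorbed both.
  - The gripper read 50.5 mm on the 52 mm coupling.
  - The last top view of the coupling was blocked by the arm, so it confirmed nothing.
- **Other things:** I never touched the belt shaft, spanner, tin, tray or the coloured look-alikes, but I took no separate final check of them.

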